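# Fish the dropped reel ring out from behind the tackle-box

## Robot

A 6-joint arm with a two-finger parallel gripper is mounted at the origin on the work surface. World frame = base frame: x ahead of the robot, y to its left, z up, the work surface at z = 0. Lengths are in m, angles in rad, forces in N, time in s.
With the tool pointing down it reaches from about 0.325 to 0.85 m from the base axis. Payload 15.5 kg.
Tool frame: the origin (TCP) lies at the very end of the fingers, on their centre line; the grasp point (between the pads) lies 19 mm behind it; z points along the fingers, y is the line along which they close (so a half turn about z gives the same grasp; the last joint's range is limited). The gripper opens to 91 mm and grips with 3 to 60 N. Pads are 32 mm wide; open, the fingers measure 118 mm over their backs; the gripper's body (76 mm by 178 mm) begins 60 mm behind the grasp point.
Start: joints at [1.141, 0.494, 1.345, -0, 1.302, -0.096], TCP at [0.205, 0.591, 0.214] pointing down, gripper open.
Joint ranges: [-2.91, 2.91], [-0.82, 2.16], [0.22, 2.67], [-1.22, 4.37], [0.12, 2.79], [-3.08, 3.08]. Speed limits (rad/s): [1.89, 1.89, 2.57, 3.01, 3.01, 3.01].

## Interface

Orientations are given as a unit quaternion [w, x, y, z].
In Python, from workcell import goto, line_to, move_j, open_gripper, close_gripper, wait, inverse_kinematics, observe, read_camera, camera_params, IKError, sign_off gives the robot as it stands. Calls block until the motion is done:
- goto(position, orientation): joint-space move of the TCP to a pose.
- line_to(position, ori=None, max_speed=0.15, guard=None): straight line of the TCP; ori=None keeps the orientation; max_speed is the mean speed in m/s. With guard (N) it stops when the force on the tool has changed by that much, and returns True; else False.
- move_j(angles): joint-space move.
- open_gripper() and close_gripper(squeeze=None): open the fingers fully, or close them until they stop; squeeze is the grip in N (None keeps the last).
- wait(seconds).
- inverse_kinematics(position, orientation): joint angles nearest the present ones, or None.
- observe(): the state.
- read_camera(name): name is "side" or "top" or "wrist"; returns the picture (480x640x3 uint8, blue, green, red); there is no depth.
- camera_params(name): a dict with "intrinsics" (3x3 intrinsics, pixels), "extrinsics" (4x4, takes a point from world to camera coordinates). Camera axes: x right, y down, z forward; pixel columns grow to the right and rows downward; lengths in m; the calibration is good to about 2 mm. A picture is of the moment at which its call begins: read the wrist's pose just before it. camera_params takes no time and is no camera call; for the wrist camera it gives the pose at the moment of the call.
A pose or a line that the arm cannot do raises IKError and nothing moves.
- sign_off(): hands the job in; it is judged then, once.
The state is a dict: "time_s": time; "q": joint angles; "qd": joint speeds; "tau": joint torques, N m; "position": TCP position; "orientation": TCP orientation; "contact_force": force on the tool from outside, world axes, zero at the start; "moment": the same for the moment, N m; "width": finger opening in m; "grasp_force": force on a finger pad.
Only numpy, scipy, OpenCV 4.12 (cv2) and the standard library are available. Lean on these libraries where they do the work, as an engineer would, in place of code of your own. Each camera call takes 0.05 s, during which the arm holds its last target. There are 200 camera calls.

## Task

A brass reel ring has dropped into the narrow gap between the tackle-box and the upstand behind it. Take the rod with the bent-down end by its wooden handle, fish the ring right out of the open end of the gap onto the open bench with it, and then stand the rod back on the bench on its handle's flat base, clear of the ring. Do not touch the ring with the gripper, and do not bump the empty glass jar.

Things in the scene. Friction and masses are not known exactly. Their poses are not given: they have to be found in the camera images.
- hook_grip (a point): Centre (half-way up) of the bent rod's handle: a beech block 70 long, 30 wide, 55 mm tall, standing on its flat base. +x: along the rod from handle to bent end; z up; grasp across the width (y). From its front an 8 mm dark alloy rod runs level, 45 mm above the base, 140 mm along +x, then bends straight down. 110 g, nearly balanced here. A bystander has the same handle with a straight rod.
- hook_tip (a point): Lower end of the rod's bent-down part, 8 mm thick: 175 mm along +x of hook_grip, 25.5 mm below it, so 2 mm above the level of the handle's base. The bent-down part is 47 mm long.
- ring_center (a point): Centre (half-way up) of the dropped brass ring, lying flat on the bench in the gap: outer diameter 44 mm, hole 32 mm right through, 12 mm high, about 60 g. The rod's bent end fits into the hole with 12 mm to spare all round. An identical ring on the green cutting mat is only a bystander.
- gap_mouth (a point): Middle of the gap's open end, at bench level. +y: straight into the gap, x: across it, z up. Gap 60 mm wide, 260 deep, open above, closed at the far end, the bench its floor. -x wall: blue tackle-box, clear-topped lid, 115 mm high (handle 135), 140 across. +x wall: grey upstand, 60 high, 18 thick. On the -y side the bench is clear for 300 mm, 60 mm either side of the gap's line.
- jar_center (a point): Centre, half-way up, of an empty open glass jar, 52 mm across and 70 mm high, standing on the bench beyond the +x side of the gap's line, outside the mouth.
There are look-alikes about, which are no part of the job. What is shaped like the part that bears hook_grip but blue is not meant. Leave any purple look-alike of the part that bears ring_center alone.

How it is judged:
By the outcome, as a careful person would: the job done as asked, in the order asked, and still so for the second after the job is handed in, with the robot touching nothing.
It also fails if it takes over 51 s, if anything falls off the work surface, if the arm or the gripper's body presses on something with over 40 N, if the wrist force passes 120 N, or if a joint passes its speed limit or range.

## Working session

There is one attempt and no reset: what is moved stays moved. The work goes in short steps, each a Python script; the robot and the scene stay as the last script left them, time stands still between calls to the robot, and variables do not carry over. Pictures are saved under pics/ and viewed, at most 10 in all, crops included, and the job is handed in when it is done.

```bash
ls; mkdir -p pics; python3 - <<'E'
from workcell import *
import cv2
for n in ("top","side"):
    cv2.imwrite(f"pics/{n}1.png",read_camera(n))
    p=camera_params(n);print(n,p["intrinsics"],p["extrinsics"])
print(observe()["time_s"])
E
```

```text
pics
top [[500.92581281   0.         316.89028098]
 [  0.         500.92581281 245.99760143]
 [  0.           0.           1.        ]] [[ 0.01745327 -0.99983608  0.0048156  -0.05687087]
 [-0.99805639 -0.01770997 -0.05974772  0.57983236]
 [ 0.05982321 -0.00376345 -0.99820189  1.0449564 ]
 [ 0.          0.          0.          1.        ]]
side [[442.62622839   0.         317.25874795]
 [  0.         442.62622839 244.97740516]
 [  0.           0.           1.        ]] [[ 0.84564055 -0.53358298  0.01346339 -0.51435737]
 [-0.29557448 -0.48914183 -0.8205949   0.19109009]
 [ 0.44444098  0.68994889 -0.57135168  0.80501726]
 [ 0.          0.          0.          1.        ]]
0.1
```

View pics/top1.png

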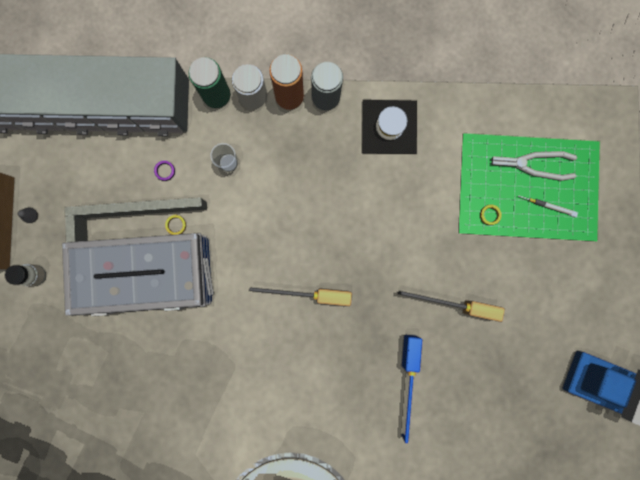

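View pics/side1.png

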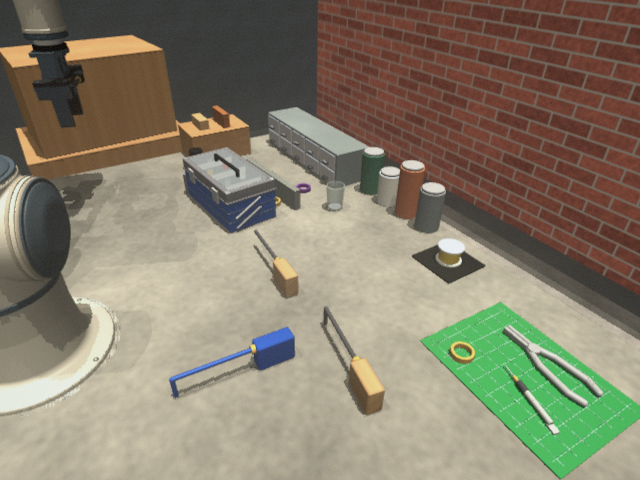

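The top picture shows the bent rod with its handle at (485,312) and bent end at (399,293), the straight bystander at (330,298), the ring in the gap at (175,225), the mouth near (205,215) and the jar at (224,158). The side picture confirms the bend, at (325,312). Next I'll zoom in and measure.

```bash
cat > h.py <<'E'
import numpy as np, cv2
from workcell import *
def ray(n,z,uv,p=None):
    p=p or camera_params(n);K=np.array(p["intrinsics"]);E=np.array(p["extrinsics"])
    R=E[:3,:3];C=-R.T@E[:3,3]
    d=R.T@np.linalg.solve(K,np.array([uv[0],uv[1],1.]))
    return C+d*(z-C[2])/d[2]
def proj(n,P,p=None):
    p=p or camera_params(n);E=np.array(p["extrinsics"]);c=E[:3,:3]@np.array(P)+E[:3,3];c=np.array(p["intrinsics"])@c
    return c[:2]/c[2]
def blobs(im,lo,hi,amin=15):
    m=cv2.inRange(cv2.cvtColor(im,cv2.COLOR_BGR2HSV),lo,hi)
    cs,_=cv2.findContours(m,cv2.RETR_EXTERNAL,cv2.CHAIN_APPROX_NONE)
    return [c for c in cs if cv2.contourArea(c)>amin]
E
python3 - <<'E'
from h import *
im=cv2.imread("pics/top1.png")
a=cv2.resize(im[140:320,55:255],(800,600*6//5))[:600] 
a=cv2.resize(im[145:285,60:247],None,fx=4.27,fy=4.27,interpolation=cv2.INTER_CUBIC)
cv2.imwrite("pics/gap.png",a[:600,:798])
b=cv2.resize(im[280:330,385:515],None,fx=6,fy=6,interpolation=cv2.INTER_CUBIC)
cv2.imwrite("pics/rod.png",b)
for c in blobs(im,(15,90,60),(35,255,255)):
    r=cv2.minAreaRect(c);print(np.round(r[0],1),np.round(r[1],1),round(r[2],1),[np.round(ray("top",z,r[0]),4) for z in (.01,.05)])
E=np.array(camera_params("top")["extrinsics"]);print(-E[:3,:3].T@E[:3,3])
E
```

```text
[411.5 373.5] [3. 7.] 90.0 [array([ 0.3158, -0.2506,  0.01  ]), array([ 0.3233, -0.2428,  0.05  ])]
[484.1 310.7] [38.4 14.7] 11.3 [array([ 0.4499, -0.4039,  0.01  ]), array([ 0.4524, -0.3904,  0.05  ])]
[331.9 296.8] [37.8 14.9] 5.7 [array([ 0.4737, -0.0805,  0.01  ]), array([ 0.4754, -0.0791,  0.05  ])]
[175. 224.] [20. 20.] 90.0 [array([0.6229, 0.2575, 0.01  ]), array([0.619 , 0.2463, 0.05  ])]
[490.1 214.6] [18.9 19.5] 68.2 [array([ 0.6554, -0.4175,  0.01  ]), array([ 0.6503, -0.4034,  0.05  ])]
[  6.5 220.5] [13. 95.] 0.0 [array([0.624 , 0.6172, 0.01  ]), array([0.62  , 0.5925, 0.05  ])]
[291.7  82.9] [ 3.1 13.9] 67.4 [array([0.936 , 0.0145, 0.01  ]), array([0.9203, 0.0123, 0.05  ])]
[ 0.51718533 -0.0426601   1.07799499]
```

View pics/gap.png

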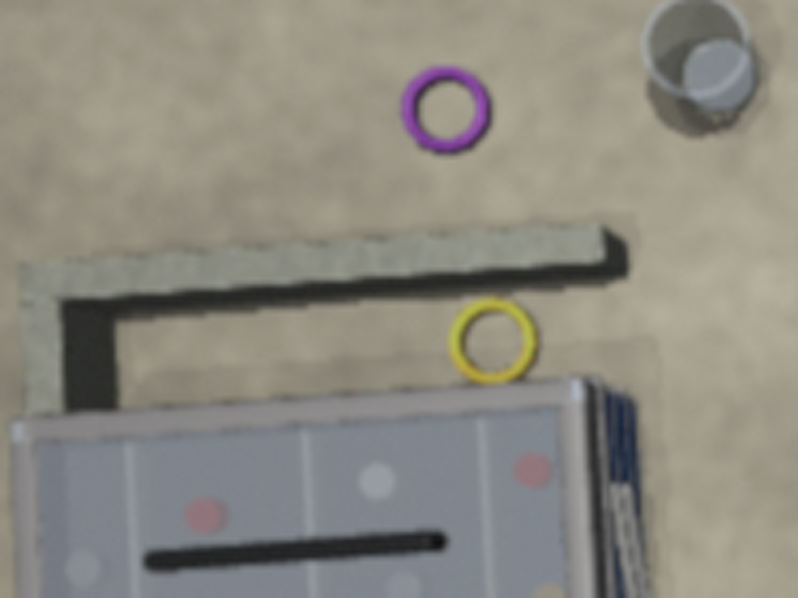

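View pics/rod.png

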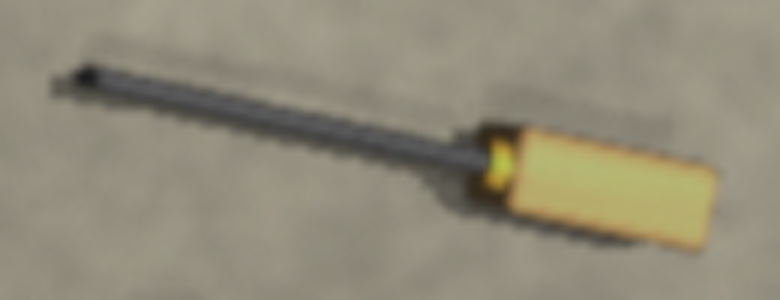

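```bash
python3 - <<'E'
from h import *
g=lambda u,v,z:ray("top",z,((u+.5)/4.27-.5+60,(v+.5)/4.27-.5+145))
r=lambda u,v,z:ray("top",z,((u+.5)/6-.5+385,(v+.5)/6-.5+280))
pr=lambda n,p:print(n,np.round(p,4))
cs=[r(*c,.055) for c in((522,127),(510,208),(705,247),(718,165))]
pr("handle",np.mean(cs,0)); pr("L,W",[np.linalg.norm(cs[0]-cs[3]),np.linalg.norm(cs[0]-cs[1])])
d=cs[0]-cs[3]+cs[1]-cs[2]; print("yaw edge",np.degrees(np.arctan2(d[1],d[0])))
a,b=r(492,160,.046),r(90,75,.049);d=b-a;pr("rodtip",b);print("yaw rod",np.degrees(np.arctan2(d[1],d[0])),np.linalg.norm(d))
h=np.mean(cs,0);d=b-h;print("yaw h-t",np.degrees(np.arctan2(d[1],d[0])),np.linalg.norm(d[:2]))
a,b=g(605,263,.06),g(62,300,.06);pr("ups in",[a,b]);d=b-a;print("gap yaw(+y dir)",np.degrees(np.arctan2(d[1],d[0]))-90,np.linalg.norm(d))
pr("ups out",g(605,228,.06))
a,b=g(585,378,.115),g(15,422,.115);pr("box top",[a,b]);d=b-a;print(np.degrees(np.arctan2(d[1],d[0]))-90,np.linalg.norm(d))
pr("ring",g(494,340,.012));pr("ring l/r",[g(450,340,.012),g(538,340,.012)])
pr("jar top",g(697,47,.07));pr("jar bot",g(720,75,0.002))
# side view checks
im=cv2.imread("pics/side1.png")
for c in blobs(im,(12,90,80),(30,255,255)):
    q=cv2.boundingRect(c)
    if q[1]>180: print(q)
E
```

```text
handle [ 0.4528 -0.3944  0.055 ]
L,W [0.0676 0.0277]
yaw edge 79.8800520350849
rodtip [ 0.4873 -0.2175  0.049 ]
yaw rod 79.08530193645052 0.14088825228567245
yaw h-t 78.97137840365092 0.1802121062856682
ups in [[0.6554 0.1911 0.06  ]
 [0.633  0.4494 0.06  ]]
gap yaw(+y dir) 4.970185303295423 0.2593451149630003
ups out [0.6723 0.1916 0.06  ]
box top [[0.5956 0.1858 0.115 ]
 [0.5712 0.4414 0.115 ]]
5.462252419181567 0.25673693232454275
ring [0.6222 0.2563 0.012 ]
ring l/r [[0.6218 0.2783 0.012 ]
 [0.6226 0.2343 0.012 ]]
jar top [0.7585 0.1482 0.07  ]
jar bot [0.7606 0.149  0.002 ]
(349, 356, 35, 59)
(250, 344, 6, 10)
(450, 342, 25, 21)
(273, 257, 25, 40)
(439, 251, 22, 13)
(276, 196, 5, 10)
```

```bash
cat >> h.py <<'E'
from scipy.spatial.transform import Rotation as Rn
def ori(yaw,flip):  # tool down, closing axis across a rod that points along yaw (deg)
    a=np.radians(yaw+(180 if flip else 0)); x=np.array([np.cos(a),np.sin(a),0]);z=np.array([0,0,-1.]);y=np.cross(z,x)
    q=Rn.from_matrix(np.c_[x,y,z]).as_quat();return [q[3],*q[:3]]
GRIP=np.array([.4528,-.3944]);YAW=79.2;GY=95.1
RING=np.array([.622,.2563])
E
python3 - <<'E'
from h import *
for f in (0,1):
    for p,y in (((*GRIP,.0085),YAW),((.6376,.0817,.01),GY),((.6376,.0817,.19),GY)):
        q=inverse_kinematics(p,ori(y,f));print(f,None if q is None else np.round(q,2))
E
```

```text
0 [-0.82  0.72  1.59 -0.    0.83 -0.63]
0 [ 0.03  0.75  1.48 -0.    0.91 -0.05]
0 [ 0.03  0.54  1.33 -0.    1.27 -0.05]
1 [-0.82  0.72  1.59 -0.    0.83  2.51]
1 None
1 None
```

```bash
python3 - <<'E'
from h import *
o=ori(YAW,0)
goto((*GRIP,.2),o); 
print(line_to((*GRIP,.0085),max_speed=.12,guard=8))
close_gripper(squeeze=35); s=observe();print(s["width"],s["grasp_force"],s["position"])
line_to((*GRIP,.19),max_speed=.15)
goto((.6376,.0817,.19),ori(GY,0))
s=observe();print(s["time_s"],s["width"],s["position"],s["contact_force"],s["moment"])
for n in("top","side"): cv2.imwrite(f"pics/{n}2.png",read_camera(n))
a=cv2.imread("pics/top2.png")[130:300,100:326];b=cv2.imread("pics/side2.png")[100:280,180:420]
cv2.imwrite("pics/both2.png",np.vstack([cv2.resize(a,(400,300)),cv2.resize(b,(400,300))]))
print(proj("top",(.622,.2563,.1835)),proj("side",(.622,.2563,.1835)))
E
```

```text
False
0.029996610763206557 34.98372495174408 [ 0.45276674 -0.39439964  0.0084757 ]
9.5417 0.03024372627329671 [0.63768721 0.08060727 0.19000103] [-0.06659856 -0.77412497 -1.06484689] [-0.12936954  0.01505329 -0.02684602]
[148.77411958 214.50315069] [270.19071444 141.86487026]
```

View pics/both2.png

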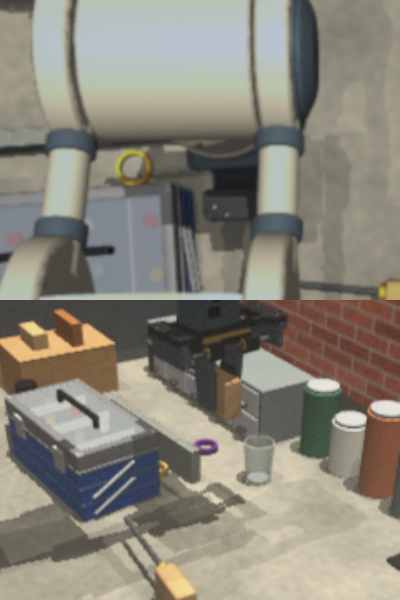

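The arm hides the rod tip in the top view. The side view shows the handle gripped at about (230,395). I'll lower to just above the ring and check with the wrist and side cameras.

```bash
python3 - <<'E'
from h import *
print(line_to((.6376,.0817,.030),max_speed=.1,guard=6))
s=observe();print(s["time_s"],s["position"])
for n in("top","side","wrist"):
    print(n,proj(n,(.622,.2563,.0235)),proj(n,(.622,.2563,.0705)),proj(n,(.622,.2563,.012)))
    cv2.imwrite(f"pics/{n}3.png",read_camera(n))
b=cv2.imread("pics/side3.png")[130:250,200:360]
w=cv2.imread("pics/wrist3.png")
cv2.imwrite("pics/both3.png",np.hstack([cv2.resize(w,(400,300)),cv2.resize(b,(400,300),interpolation=2)]))
E
```

```text
False
11.3917 [0.6379347  0.08172112 0.03052205]
top [173.79364691 223.7858489 ] [167.26427862 221.3633349 ] [175.304006  224.3462195]
side [272.88120664 196.1203632 ] [272.13276738 181.02760759] [273.0594443  199.71463927]
wrist [ 320.84937202 -185.91667363] [ 321.3595358  -328.07388982] [ 320.76932161 -163.61061643]
```

View pics/both3.png

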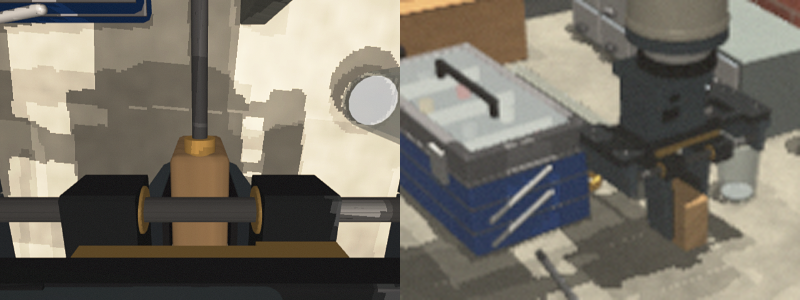

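The wrist view shows the rod running straight ahead at column 200 (320 in the full picture), with the jar clear at (370,100). Now I'll check the tip in the top picture.

```bash
python3 - <<'E'
import cv2
cv2.imwrite("pics/top3c.png",cv2.resize(cv2.imread("pics/top3.png")[180:270,130:250],(800,600),interpolation=2))
E
```

```text
(no output)
```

View pics/top3c.png

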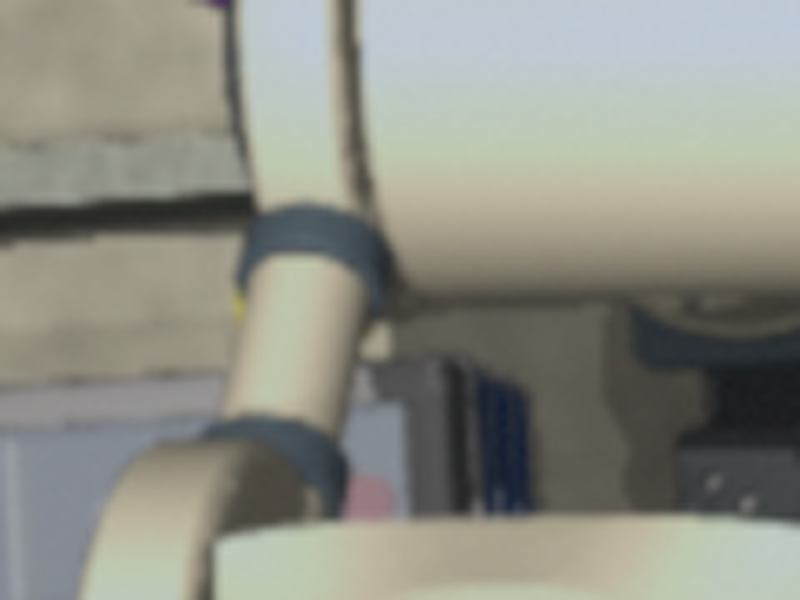

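The tip is hidden, but the measurements agree to a few millimetres against 12 mm of slack. I'll insert with a guard and pull.

```bash
python3 - <<'E'
from h import *
hit=line_to((.6376,.0817,.0105),max_speed=.05,guard=3)
s=observe();print(hit,s["position"],s["contact_force"])
if not hit:
    d=np.array([np.cos(np.radians(GY)),np.sin(np.radians(GY))])
    p=np.array([.6376,.0817])
    q=p-.165*d
    print(line_to((*q,.0105),max_speed=.06,guard=15))
    s=observe();print(s["time_s"],s["position"],s["contact_force"])
    im=read_camera("top");cv2.imwrite("pics/top4.png",im);cv2.imwrite("pics/side4.png",read_camera("side"))
    for c in blobs(im,(18,110,60),(35,255,255),8):
        (u,v),r=cv2.minEnclosingCircle(c);print(round(u),round(v),round(r,1),np.round(ray("top",.012,(u,v)),3))
E
```

```text
False [0.6374642  0.08166458 0.01018729] [ 0.45086897 -0.64915198 -0.64172193]
False
14.9833 [ 0.65227545 -0.08254558  0.01052882] [-0.39122242  1.08947995 -0.25081834]
247 220 10.0 [0.635 0.103 0.012]
490 215 10.1 [ 0.655 -0.417  0.012]
```

The ring is out, centred at (0.635, 0.103), 6 cm clear of the mouth. Next I'll centre the tip in the hole, lift it out and put the rod back at its old spot.

```bash
python3 - <<'E'
from h import *
d=np.array([np.cos(np.radians(GY)),np.sin(np.radians(GY))])
q=np.array([.6376,.0817])-.165*d
line_to((*(q+.011*d),.0105),max_speed=.05)
line_to((*(q+.011*d),.15),max_speed=.1)
goto((*GRIP,.15),ori(YAW,0))
line_to((*GRIP,.03),max_speed=.12)
print(line_to((*GRIP,.0085),max_speed=.03,guard=4));s=observe();print(s["position"],s["contact_force"])
open_gripper(); wait(.3)
line_to((*GRIP,.17),max_speed=.15)
goto((.33,-.33,.25),ori(YAW,0)); wait(.5)
print(observe()["time_s"])
for n in("top","side"): cv2.imwrite(f"pics/{n}5.png",read_camera(n))
a=[cv2.resize(cv2.imread(f"pics/{n}5.png"),(400,300),interpolation=3) for n in("top","side")]
cv2.imwrite("pics/both5.png",np.hstack(a))
for c in blobs(cv2.imread("pics/top5.png"),(15,90,60),(35,255,255)):
    (u,v),w,t=cv2.minAreaRect(c);print(round(u),round(v),np.round(w),np.round(ray("top",.012,(u,v)),3))
E
```

```text
True
[ 0.45251079 -0.39418738  0.00837109] [-0.5999156   0.31729543  7.70025116]
24.0
518 402 [3. 8.] [ 0.262 -0.474  0.012]
484 310 [39. 15.] [ 0.451 -0.403  0.012]
332 297 [38. 15.] [ 0.474 -0.08   0.012]
248 220 [19. 19.] [0.635 0.103 0.012]
490 215 [19. 19.] [ 0.655 -0.417  0.012]
6 220 [13. 95.] [0.624 0.616 0.012]
292 83 [ 3. 14.] [0.935 0.014 0.012]
```

View pics/both5.png

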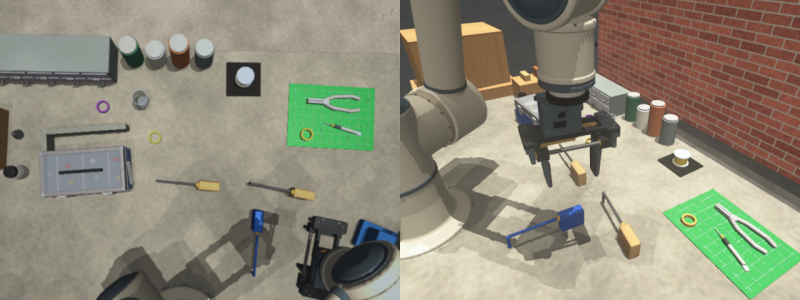

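The rod stands on its base at its old spot (303,193), the ring lies on the open bench at (155,138), and the jar at (140,100) has not moved.

```bash
python3 -c "from workcell import *; print(sign_off())"
```

```text
the job is handed in; nothing more can be done
None
```

The job is handed in at about 24 s: the ring is out of the gap on the open bench about 6 cm clear of the mouth, the bent rod stands on its base at its original spot, and the jar was not disturbed.

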